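# Sort the dose tins and pull the withdrawn blend

### The arm

A 7-joint arm with a two-finger parallel gripper is mounted at the origin on a cart in front of the work surface, level with it; the furniture and walls round the work are solid. World frame = base frame: x ahead of the robot, y to its left, z up, the work surface at z = 0. Lengths are in m, angles in rad, forces in N, time in s.
With the tool pointing down it reaches from about 0.425 to 0.875 m from the base axis. Payload 4.7 kg.
Tool frame: the origin (TCP) lies midway between the tips of the shut fingers; the grasp point (between the pads) lies 19 mm behind it (ctrl.grip_point_offset is the distance from the TCP to the grasp point, in m); z points along the fingers, y is the line along which they close (so a half turn about z gives the same grasp; the last joint's range is limited). The gripper opens to 87 mm and grips with 3 to 60 N. Pads are 19 mm wide; open, the fingers measure 117 mm over their backs; the gripper's body (75 mm by 190 mm) begins 51 mm behind the grasp point.
Start: joints at [-1.183, 0.321, -0.07, 1.45, 0.023, 1.371, -0.057], TCP at [0.237, 0.605, 0.193] pointing down, gripper open.
Joint ranges: [-2.86, 2.86], [-0.3, 2.09], [-1.38, 1.24], [0.06, 2.45], [-1.56, 4.7], [0.09, 2.05], [-2.69, 2.69]. Speed limits (rad/s): [2.57, 2.57, 3.14, 3.14, 3.14, 3.14, 3.14].

### API

Orientations are given as a rotation vector (axis times angle).
In Python, from bench import ctrl gives the robot as it stands.
- The arm moves only by the tool move_arm, never from a script. Its argument "increments" is text: rows parted by semicolons, each of 7 numbers parted by spaces: the shift along the world's x, y, z in mm, then the turn, a rotation vector about the world's x, y, z in degrees, then the closure in counts, from 0 (fully open) to 255 (shut). A call has exactly 8 rows; each row shifts and turns the commanded pose from where the row before left it; what a row does not reach is not made up. A row lasts 1/12 s, in which the tool goes at most 41.7 mm and 7.16 degrees, less where a joint would pass 70% of its speed; a pose out of reach is approached as far as the arm can. A call with a gripper value outside its range is refused whole. The fingers move at their own pace and stop on an object; "grip_force" is the grip in N (left out, the last holds). Time passes only in rows, so rows that do not move let the fingers close, or fill a call up. It gives the time, the measured TCP pose, the force, the opening and the grip force at its end, in the units of the state.
- ctrl.get_state(): the state, without advancing time (a new reading comes with each control period).
- ctrl.get_image(name): name is "scene" or "top" or "wrist"; returns a dict with "frame" (400x640x3 uint8, red, green, blue), "depth" (400x640 float32, m along the optical axis (not along the pixel's ray), 0 where there is no reading), "fx", "fy", "cx", "cy" (pixels), "position" and "orientation" of the camera in the world. Camera axes: x right, y down, z forward; pixel columns grow to the right and rows downward; lengths in m; the calibration is good to about 2 mm. The wrist camera is an equidistant fisheye: a pixel r from the principal point sees the ray r / f radians off the axis. A picture is of the moment at which its call begins.
- ctrl.close_job(): hands the job in; it is judged then, once.
Trained networks look in a picture, given as the dict that the camera call returned (one of the last four; its "shot" number tells which), for a name from the list of things; names that differ only in an ending like _2 or _b are one class to them, and where a whole thing is asked for, a point or a joint stands for the part that bears it (a point fixed in the world has none). Each returns a list of dicts, best first, with "score" (0 to 1); they miss things now and then, are a little off and sometimes report something else, mostly with a low value. They report only what shows in the picture. A call takes as long as a camera call. They do not tell look-alikes from the thing itself.
- ctrl.find_in(target, picture): "centre" ([x, y, z] in m, in world coordinates, good to about 4 mm: the middle of the surface that is visible of it).
- ctrl.silhouettes(target, picture): "region" (400x640 bool, what is visible of it).
The state is a dict: "time": time; "joint_positions": joint angles; "qd": joint speeds; "joint_torque": joint torques, N m; "position": TCP position; "tool_rot": TCP orientation; "ft_force": force on the tool from outside, world axes, zero at the start; "torque": the same for the moment, N m; "grip_width": opening from 0.0 (shut) to 1.0 (fully open); "grip_force": force on a finger pad.
Only numpy, scipy, OpenCV 4.12 (cv2) and the standard library are available. Lean on these libraries where they do the work, as an engineer would, in place of code of your own. Each camera call takes 0.05 s, during which the arm holds its last target. There are 200 camera calls.

### The job

One blend is withdrawn today: it is the colour of the disc lying on the framed black square of the wooden notice board. Sort all the coffee tins by lid colour, those already standing in a tray included: every tin of the withdrawn colour goes into the tray with the white-crossed black card, every other one into the tray with the card of its own colour, all standing upright on the tray floor. Leave the sugar shaker, the cup and the milk pitcher where they are.

Things in the scene. Friction and masses are not known exactly. Their poses are not given: they have to be found in the camera images.
- tray_red: Fixed tray for red: red card at its far end, red strip on its near end. Outer 168 (x) x 80 (y) mm, inside 160 x 72, walls 10 mm high, floor 4 mm thick; takes a row of three tins along x, 50 mm apart. The card (74 mm wide, 27 high) leans back, 84 to 111 mm from the centre along +x. Origin: centre of the underside, on the counter; x points to the card. Its place among four and small yaw vary.
- tray_green: Fixed tray for green: green card at its far end, green strip on its near end. Outer 168 (x) x 80 (y) mm, inside 160 x 72, walls 10 mm high, floor 4 mm thick; takes a row of three tins along x, 50 mm apart. The card (74 mm wide, 27 high) leans back, 84 to 111 mm from the centre along +x. Origin: centre of the underside, on the counter; x points to the card. Its place among four and small yaw vary.
- tray_blue: Fixed tray for blue: blue card at its far end, blue strip on its near end. Outer 168 (x) x 80 (y) mm, inside 160 x 72, walls 10 mm high, floor 4 mm thick; takes a row of three tins along x, 50 mm apart. The card (74 mm wide, 27 high) leans back, 84 to 111 mm from the centre along +x. Origin: centre of the underside, on the counter; x points to the card. Its place among four and small yaw vary.
- tray_return: Fixed tray for the withdrawn blend: white-crossed black card at its far end, strip alike on its near end. Outer 168 (x) x 80 (y) mm, inside 160 x 72, walls 10 mm high, floor 4 mm thick; takes a row of three tins along x, 50 mm apart. The card (74 mm wide, 27 high) leans back, 84 to 111 mm from the centre along +x. Origin: centre of the underside, on the counter; x points to the card. Its place among four and small yaw vary.
- tin_red_1_mid (a point): Loose single-dose coffee tin with a red lid (steel below, upper 14 mm red): flat cylinder 44 mm in diameter, 36 mm tall, about 60 g. Point: its centre, 18 mm over its foot (22 mm over the counter when on the mat or in a tray); z points to the lid. May be absent. Starts upright on the mat or in a tray.
- tin_red_2_mid (a point): Loose single-dose coffee tin with a red lid (steel below, upper 14 mm red): flat cylinder 44 mm in diameter, 36 mm tall, about 60 g. Point: its centre, 18 mm over its foot (22 mm over the counter when on the mat or in a tray); z points to the lid. May be absent. Starts upright on the mat or in a tray.
- tin_red_3_mid (a point): Loose single-dose coffee tin with a red lid (steel below, upper 14 mm red): flat cylinder 44 mm in diameter, 36 mm tall, about 60 g. Point: its centre, 18 mm over its foot (22 mm over the counter when on the mat or in a tray); z points to the lid. May be absent. Starts upright on the mat or in a tray.
- tin_green_1_mid (a point): Loose single-dose coffee tin with a green lid (steel below, upper 14 mm green): flat cylinder 44 mm in diameter, 36 mm tall, about 60 g. Point: its centre, 18 mm over its foot (22 mm over the counter when on the mat or in a tray); z points to the lid. May be absent. Starts upright on the mat or in a tray.
- tin_green_2_mid (a point): Loose single-dose coffee tin with a green lid (steel below, upper 14 mm green): flat cylinder 44 mm in diameter, 36 mm tall, about 60 g. Point: its centre, 18 mm over its foot (22 mm over the counter when on the mat or in a tray); z points to the lid. May be absent. Starts upright on the mat or in a tray.
- tin_green_3_mid (a point): Loose single-dose coffee tin with a green lid (steel below, upper 14 mm green): flat cylinder 44 mm in diameter, 36 mm tall, about 60 g. Point: its centre, 18 mm over its foot (22 mm over the counter when on the mat or in a tray); z points to the lid. May be absent. Starts upright on the mat or in a tray.
- tin_blue_1_mid (a point): Loose single-dose coffee tin with a blue lid (steel below, upper 14 mm blue): flat cylinder 44 mm in diameter, 36 mm tall, about 60 g. Point: its centre, 18 mm over its foot (22 mm over the counter when on the mat or in a tray); z points to the lid. May be absent. Starts upright on the mat or in a tray.
- tin_blue_2_mid (a point): Loose single-dose coffee tin with a blue lid (steel below, upper 14 mm blue): flat cylinder 44 mm in diameter, 36 mm tall, about 60 g. Point: its centre, 18 mm over its foot (22 mm over the counter when on the mat or in a tray); z points to the lid. May be absent. Starts upright on the mat or in a tray.
- disc_red_top (a point): Fixed flat red disc, 40 mm across and 5 mm thick, lying on the notice board. Point: centre of its top. Which of the three places of the board it has varies.
- disc_green_top (a point): Fixed flat green disc, 40 mm across and 5 mm thick, lying on the notice board. Point: centre of its top. Which of the three places of the board it has varies.
- disc_blue_top (a point): Fixed flat blue disc, 40 mm across and 5 mm thick, lying on the notice board. Point: centre of its top. Which of the three places of the board it has varies.
- withdrawn_square (a point): Centre of the framed black square (54 mm) at the left (+y) end of the wooden notice board. The disc that lies on it is within 5 mm of it horizontally, the other two are 62 and 124 mm away.
- notice_board: Fixed light wooden board, 60 (x) x 190 (y) x 8 mm, lying flat on the counter behind the mat, by the espresso machine, whose fixed front rail lies across at x = 0.64, 0.15 above the counter (solid above and behind: swing the arm clear of it). Origin: centre of its underside.
- bar_mat: Fixed black rubber mat, 170 (x) x 340 (y) x 4 mm, on which the unsorted tins stand. Origin: centre of its underside, on the counter.
- sugar_shaker: Bystander: white sugar shaker with a red top, 58 mm across, 125 mm tall, loose, left of the work. Origin: centre of its underside.
- cup: Bystander: white porcelain cup, 80 x 105 x 58 mm, loose, left of the work. Origin: centre of its underside.
- milk_pitcher: Bystander: small steel milk pitcher, 72 x 120 x 85 mm, loose, to the right behind the work. Origin: centre of its underside.
Mind the look-alikes: they are no part of the job. Leave any yellow look-alike of the part that bears tin_red_1_mid alone.

How it is judged:
At the end, for the whole second after the job is handed in: Every tin present stands upright (within 0.15 rad), released, on the floor of its right tray (centre within 64 mm of the tray's along its length, 21 mm across, 15 to 29 mm up): the black-card tray if its colour's disc is on the black square (within 30 mm), else its own colour's (((horizontal distance between disc_red_top and withdrawn_square below 0.03 m and x of tin_red_1_mid in the frame of tray_return between -0.064 and 0.064 m and y of tin_red_1_mid in the frame of tray_return between -0.021 and 0.021 m) or (horizontal distance between disc_red_top and withdrawn_square above 0.03 m and x of tin_red_1_mid in the frame of tray_red between -0.064 and 0.064 m and y of tin_red_1_mid in the frame of tray_red between -0.021 and 0.021 m)) and angle between each of tin_red_1_mid, tin_red_2_mid, tin_red_3_mid, tin_green_1_mid, tin_green_2_mid, tin_green_3_mid, tin_blue_1_mid, tin_blue_2_mid's own z axis and vertical below 0.15 rad and height (world z) of tin_red_1_mid between 0.015 and 0.029 m and ((horizontal distance between disc_red_top and withdrawn_square below 0.03 m and x of tin_red_2_mid in the frame of tray_return between -0.064 and 0.064 m and y of tin_red_2_mid in the frame of tray_return between -0.021 and 0.021 m) or (horizontal distance between disc_red_top and withdrawn_square above 0.03 m and x of tin_red_2_mid in the frame of tray_red between -0.064 and 0.064 m and y of tin_red_2_mid in the frame of tray_red between -0.021 and 0.021 m)) and height (world z) of tin_red_2_mid between 0.015 and 0.029 m and ((horizontal distance between disc_red_top and withdrawn_square below 0.03 m and x of tin_red_3_mid in the frame of tray_return between -0.064 and 0.064 m and y of tin_red_3_mid in the frame of tray_return between -0.021 and 0.021 m) or (horizontal distance between disc_red_top and withdrawn_square above 0.03 m and x of tin_red_3_mid in the frame of tray_red between -0.064 and 0.064 m and y of tin_red_3_mid in the frame of tray_red between -0.021 and 0.021 m)) and height (world z) of tin_red_3_mid between 0.015 and 0.029 m and ((horizontal distance between disc_green_top and withdrawn_square below 0.03 m and x of tin_green_1_mid in the frame of tray_return between -0.064 and 0.064 m and y of tin_green_1_mid in the frame of tray_return between -0.021 and 0.021 m) or (horizontal distance between disc_green_top and withdrawn_square above 0.03 m and x of tin_green_1_mid in the frame of tray_green between -0.064 and 0.064 m and y of tin_green_1_mid in the frame of tray_green between -0.021 and 0.021 m)) and height (world z) of tin_green_1_mid between 0.015 and 0.029 m and ((horizontal distance between disc_green_top and withdrawn_square below 0.03 m and x of tin_green_2_mid in the frame of tray_return between -0.064 and 0.064 m and y of tin_green_2_mid in the frame of tray_return between -0.021 and 0.021 m) or (horizontal distance between disc_green_top and withdrawn_square above 0.03 m and x of tin_green_2_mid in the frame of tray_green between -0.064 and 0.064 m and y of tin_green_2_mid in the frame of tray_green between -0.021 and 0.021 m)) and height (world z) of tin_green_2_mid between 0.015 and 0.029 m and ((horizontal distance between disc_green_top and withdrawn_square below 0.03 m and x of tin_green_3_mid in the frame of tray_return between -0.064 and 0.064 m and y of tin_green_3_mid in the frame of tray_return between -0.021 and 0.021 m) or (horizontal distance between disc_green_top and withdrawn_square above 0.03 m and x of tin_green_3_mid in the frame of tray_green between -0.064 and 0.064 m and y of tin_green_3_mid in the frame of tray_green between -0.021 and 0.021 m)) and height (world z) of tin_green_3_mid between 0.015 and 0.029 m and ((horizontal distance between disc_blue_top and withdrawn_square below 0.03 m and x of tin_blue_1_mid in the frame of tray_return between -0.064 and 0.064 m and y of tin_blue_1_mid in the frame of tray_return between -0.021 and 0.021 m) or (horizontal distance between disc_blue_top and withdrawn_square above 0.03 m and x of tin_blue_1_mid in the frame of tray_blue between -0.064 and 0.064 m and y of tin_blue_1_mid in the frame of tray_blue between -0.021 and 0.021 m)) and height (world z) of tin_blue_1_mid between 0.015 and 0.029 m and ((horizontal distance between disc_blue_top and withdrawn_square below 0.03 m and x of tin_blue_2_mid in the frame of tray_return between -0.064 and 0.064 m and y of tin_blue_2_mid in the frame of tray_return between -0.021 and 0.021 m) or (horizontal distance between disc_blue_top and withdrawn_square above 0.03 m and x of tin_blue_2_mid in the frame of tray_blue between -0.064 and 0.064 m and y of tin_blue_2_mid in the frame of tray_blue between -0.021 and 0.021 m)) and height (world z) of tin_blue_2_mid between 0.015 and 0.029 m); the robot touches nothing.
It fails at once if the sugar shaker is moved more than 30 mm (distance of sugar_shaker from where it was at the start of the episode above 0.03 m).
It fails at once if the cup is moved more than 30 mm (distance of cup from where it was at the start of the episode above 0.03 m).
It fails at once if the milk pitcher is moved more than 30 mm (distance of milk_pitcher from where it was at the start of the episode above 0.03 m).
Of tin_red_1, tin_red_2, tin_red_3, tin_green_1, tin_green_2, tin_green_3, tin_blue_1, tin_blue_2 only 6 to 8 are there at a start; the rules pass over those that are not, and their reading is None.
At some moment in a run one of tin_red_1, tin_red_2, tin_red_3, tin_green_1, tin_green_2, tin_green_3, tin_blue_1, tin_blue_2 may be knocked a few centimetres aside while the robot is not near it.
It also fails if it takes over 210 s, if anything falls off the work surface, if the arm or the gripper's body presses on something with over 40 N, if the wrist force passes 120 N, or if a joint passes its speed limit or range.

## Working session

There is one attempt and no reset: what is moved stays moved. The work goes in short steps, Python scripts to look and compute and a tool call to move; the robot and the scene stay as the last step left them, time stands still between calls to the robot, and variables do not carry over. Pictures are saved under pics/ and viewed, at most 14 in all, crops included, and the job is handed in when it is done.

Besides the shell and the picture viewer there is one more tool, called after "Call:" as name(argument=value, ...) on one line, values as JSON. move_arm: Moves the arm, as the interface text tells. Its arguments: {"type":"object","properties":{"increments":{"type":"string"},"grip_force":{"type":"number"}},"required":["increments"]}

```bash
mkdir -p pics; ls; cat > h.py <<'E'
import numpy as np, cv2
from bench import ctrl
from scipy.spatial.transform import Rotation as R
def rot(o):
    o=np.array(o,float)
    if o.shape==(3,3): return o
    return (R.from_rotvec(o) if o.size==3 else R.from_quat(o)).as_matrix()
def cloud(p):
    h,w=p['depth'].shape; u,v=np.meshgrid(np.arange(w),np.arange(h)); d=p['depth']
    c=np.stack([(u-p['cx'])/p['fx']*d,(v-p['cy'])/p['fy']*d,d],-1)
    return c@rot(p['orientation']).T+np.array(p['position'])
def save(p,n): cv2.imwrite('pics/'+n,cv2.cvtColor(p['frame'],cv2.COLOR_RGB2BGR))
E
python3 - <<'E'
from h import *
p=ctrl.get_image('top'); save(p,'top0.png'); print(p['position'],p['orientation'],p['fx'])
s=ctrl.get_state(); print(s['position'],s['tool_rot'],s['time'])
for n in ['tin_red_1_mid','tin_green_1_mid','tin_blue_1_mid','disc_red_top','disc_green_top','disc_blue_top','withdrawn_square','tray_red','tray_green','tray_blue','tray_return']:
    print(n,[(np.round(d['centre'],3).tolist(),round(d['score'],2)) for d in ctrl.find_in(n,p)])
E
```

```text
pics
[0.42154255 0.04641765 1.45602925] [-2.14269102  2.17845877 -0.11491031] 420.4897020189797
[0.23719875 0.60455017 0.19159455] [-5.83711786e-01 -3.08661379e+00  2.84232910e-03] 0.05
tin_red_1_mid [([0.646, -0.478, 0.037], 0.71)]
tin_green_1_mid [([0.603, 0.004, 0.004], 0.5)]
tin_blue_1_mid [([0.531, 0.147, 0.041], 0.43)]
disc_red_top [([0.603, -0.055, 0.012], 0.53)]
disc_green_top [([0.606, 0.066, 0.015], 0.59), ([0.507, -0.335, 0.007], 0.58)]
disc_blue_top [([0.603, 0.013, 0.015], 0.51), ([0.607, -0.055, 0.01], 0.19)]
withdrawn_square [([0.602, 0.005, 0.006], 0.69), ([0.516, 0.302, 0.002], 0.67)]
tray_red [([0.51, -0.335, 0.008], 0.75)]
tray_green [([0.515, 0.41, 0.003], 0.68), ([0.606, 0.012, 0.016], 0.32)]
tray_blue [([0.518, 0.3, 0.006], 0.91)]
tray_return [([0.5, -0.239, 0.004], 0.93)]
```

View pics/top0.png

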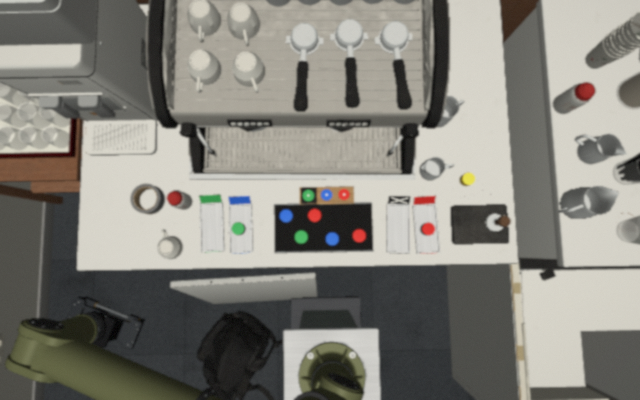

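Left to right, the board shows green (308,195), blue (326,195) and red (344,195), so green on the left (+y) end is withdrawn. Tins on the mat are blue (285,215), red (314,215), green (301,237), blue (332,239) and red (359,236). There is also a green one in the blue tray (237,229) and a red one in the red tray (428,229). The yellow look-alike is at (467,178). Next I'll measure and confirm with a crop.

```bash
cat >> h.py <<'E'
def tins(p,names=('red','green','blue'),zr=(0.025,0.06),minpx=25):
    c=cloud(p); hsv=cv2.cvtColor(p['frame'],cv2.COLOR_RGB2HSV); out=[]
    H,S,V=[hsv[...,i].astype(int) for i in range(3)]
    M={'red':(H<10)|(H>170),'green':(H>45)&(H<85),'blue':(H>98)&(H<130)}
    for n in names:
        m=(M[n]&(S>110)&(V>60)&(c[...,2]>zr[0])&(c[...,2]<zr[1])&(c[...,0]>.38)&(c[...,0]<.7)&(abs(c[...,1])<.5)).astype(np.uint8)
        k,l,st,ce=cv2.connectedComponentsWithStats(m)
        for i in range(1,k):
            if st[i,4]>=minpx:
                q=c[l==i]; out.append((n,np.round(ce[i]).astype(int).tolist(),np.round([(q[:,0].min()+q[:,0].max())/2,(q[:,1].min()+q[:,1].max())/2,np.median(q[:,2])],3).tolist(),np.round(np.ptp(q[:,:2],axis=0),3).tolist(),np.round(q.mean(0)[:2],3).tolist()))
    return out
E
python3 - <<'E'
from h import *
p=ctrl.get_image('top')
for t in tins(p): print(t)
c=cloud(p)
for n in ['tray_red','tray_blue','tray_return','tray_green','bar_mat']:
    for s in ctrl.silhouettes(n,p)[:1]:
        r=s['region']; q=c[r]; q=q[(q[:,2]<.05)&(abs(q[:,2])<.06)]
        b=cv2.minAreaRect((q[:,:2]*1000).astype(np.float32)); print(n,round(s['score'],2),b, np.round(np.median(q,0),3))
f=cv2.resize(p['frame'][165:265,185:445],None,fx=3,fy=3,interpolation=2)
cv2.imwrite('pics/c0.png',f[...,::-1])
E
```

```text
('red', [314, 215], [0.532, 0.051, 0.039], [0.041, 0.041], [0.532, 0.051])
('red', [428, 228], [0.48, -0.331, 0.039], [0.037, 0.041], [0.48, -0.331])
('red', [358, 235], [0.462, -0.096, 0.039], [0.04, 0.041], [0.461, -0.097])
('green', [238, 228], [0.492, 0.308, 0.04], [0.034, 0.035], [0.492, 0.307])
('green', [300, 237], [0.459, 0.099, 0.04], [0.04, 0.04], [0.459, 0.098])
('blue', [285, 216], [0.53, 0.148, 0.039], [0.04, 0.041], [0.531, 0.148])
('blue', [331, 239], [0.45, -0.005, 0.039], [0.04, 0.04], [0.451, -0.006])
tray_red 0.75 ((496.0537109375, -334.21014404296875), (197.3072052001953, 87.25865173339844), 2.2544209957122803) [ 0.504 -0.332  0.004]
tray_blue 0.67 ((505.049072265625, 306.80859375), (192.75039672851562, 81.15589141845703), 1.9989765882492065) [0.512 0.304 0.005]
tray_return 0.63 ((498.16400146484375, -236.23385620117188), (80.51180267333984, 192.52047729492188), 87.71961212158203) [ 0.498 -0.236  0.004]
tray_green 0.95 ((512.18603515625, 407.7149353027344), (194.73524475097656, 84.17242431640625), 2.2004106044769287) [0.51  0.407 0.005]
bar_mat 0.79 ((491.210693359375, 19.4000244140625), (342.38946533203125, 174.03936767578125), 89.95779418945312) [0.492 0.017 0.003]
```

View pics/c0.png

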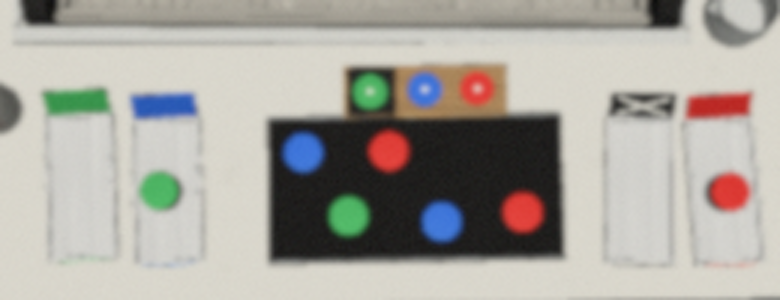

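The crop confirms it: green (370,90 in the crop) lies on the framed black square, so green goes to the return tray. I'll refine the tray axes and tool yaw.

```bash
python3 - <<'E'
from h import *
p=ctrl.get_image('top'); c=cloud(p)
for n in ['tray_red','tray_blue','tray_return']:
    r=ctrl.silhouettes(n,p)[0]['region']
    q=c[r]; q=q[(q[:,2]<.028)]; xs=[];mi=[];w=[]
    for x in np.arange(.41,.57,.01):
        y=q[abs(q[:,0]-x)<.006,1]
        if len(y)>5: xs.append(x);mi.append((y.min()+y.max())/2);w.append(np.ptp(y))
    f=np.polyfit(xs,mi,1); x0=np.percentile(q[:,0],1)
    print(n,'yaw',np.degrees(np.arctan(f[0])).round(2),'near x',x0,'far',q[:,0].max(),'y at .43,.48,.53',np.polyval(f,[.43,.48,.53]).round(4),np.round(np.median(w),3))
s=ctrl.get_state(); m=rot(s['tool_rot']); print(m.round(3), np.degrees(np.arctan2(m[1,1],m[0,1])),s['joint_positions'])
E
```

```text
tray_red yaw 2.61 near x 0.3983778926907368 far 0.5924398823954133 y at .43,.48,.53 [-0.3347 -0.3324 -0.3301] 0.08
tray_blue yaw 1.45 near x 0.4111027783973703 far 0.6027753107973137 y at .43,.48,.53 [0.3044 0.3056 0.3069] 0.079
tray_return yaw -3.41 near x 0.4030730744219833 far 0.5939206064298246 y at .43,.48,.53 [-0.2315 -0.2345 -0.2375] 0.078
[[-0.931  0.365  0.   ]
 [ 0.365  0.931  0.   ]
 [-0.     0.    -1.   ]] 68.5816565689357 [-1.18287513  0.32103623 -0.07008657  1.45053134  0.02259538  1.37079083
 -0.05690547]
```

Call:
move_arm(increments="26 -30 -5 0 0 2.7 0;26 -30 -5 0 0 2.7 0;26 -30 -5 0 0 2.7 0;26 -30 -5 0 0 2.7 0;26 -30 -5 0 0 2.7 0;26 -30 -5 0 0 2.7 0;26 -30 -5 0 0 2.7 0;26 -30 -5 0 0 2.5 0", grip_force=15)

```text
time: 1.77
position: [0.4465, 0.3635, 0.1528]
tool_rot: [-0.003, 3.141, 0.001]
ft_force: [0.4, 0.6, -0.3]
grip_width: 0.995
grip_force: 0.0
```

Call:
move_arm(increments="15 -19 -17 0 0 0 0;15 -19 -17 0 0 0 0;14 -18 -17 0 0 0 0;0 0 0 0 0 0 0;0 0 0 0 0 0 0;0 0 0 0 0 0 0;0 0 0 0 0 0 0;0 0 0 0 0 0 0")

```text
time: 2.43
position: [0.489, 0.311, 0.1026]
tool_rot: [-0.003, 3.141, 0.002]
ft_force: [-0.1, -0.5, 0.6]
grip_width: 0.998
grip_force: 0.0
```

```bash
cat >> h.py <<'E'
def wtins(p,z=0.04,names=('red','green','blue')):
    hsv=cv2.cvtColor(p['frame'],cv2.COLOR_RGB2HSV); H,S,V=[hsv[...,i].astype(int) for i in range(3)]
    M={'red':(H<8)|(H>172),'green':(H>45)&(H<85),'blue':(H>98)&(H<130)}
    h,w=H.shape; u,v=np.meshgrid(np.arange(w),np.arange(h)); x=u-p['cx'];y=v-p['cy']; r=np.hypot(x,y)+1e-9; t=r/p['fx']
    d=np.stack([x/r*np.sin(t),y/r*np.sin(t),np.cos(t)],-1)@rot(p['orientation']).T; o=np.array(p['position'])
    out=[]
    for n in names:
        m=(M[n]&(S>110)&(V>50)).astype(np.uint8); k,l,st,ce=cv2.connectedComponentsWithStats(m)
        for i in range(1,k):
            if st[i,4]>150:
                q=d[l==i]; q=q[q[:,2]<-.1]
                if len(q)<100: continue
                P=o+q*((z-o[2])/q[:,2:3]); P=P[:,:2]
                out.append((n,np.round(ce[i]).astype(int).tolist(),P.mean(0).round(3).tolist(),np.ptp(P,axis=0).round(3).tolist()))
    return out
E
python3 - <<'E'
from h import *
p=ctrl.get_image('wrist'); save(p,'w0.png')
for t in wtins(p): print(t)
p=ctrl.get_image('top'); save(p,'t1.png')
for t in tins(p): print(t)
print(ctrl.get_state()['position'],ctrl.get_state()['joint_positions'])
E
```

```text
('red', [10, 182], [0.462, -0.089], [0.044, 0.059])
('green', [107, 175], [0.461, 0.1], [0.044, 0.052])
('green', [316, 207], [0.492, 0.308], [0.043, 0.041])
('green', [393, 293], [0.58, 0.383], [0.022, 0.043])
('blue', [45, 171], [0.453, -0.001], [0.044, 0.057])
('blue', [314, 293], [0.577, 0.307], [0.033, 0.068])
('red', [314, 215], [0.532, 0.051, 0.04], [0.041, 0.041], [0.532, 0.051])
('red', [428, 229], [0.48, -0.332, 0.038], [0.037, 0.043], [0.48, -0.331])
('red', [358, 235], [0.462, -0.096, 0.038], [0.04, 0.042], [0.461, -0.097])
('green', [300, 237], [0.459, 0.099, 0.04], [0.041, 0.041], [0.459, 0.098])
('blue', [285, 216], [0.531, 0.149, 0.039], [0.04, 0.041], [0.532, 0.148])
('blue', [331, 239], [0.45, -0.005, 0.039], [0.04, 0.041], [0.451, -0.006])
[0.48908942 0.31041673 0.10240884] [-0.71202407  0.23010794  0.11550071  1.75173426 -0.02907247  1.1600682
  0.98444509]
```

View pics/w0.png

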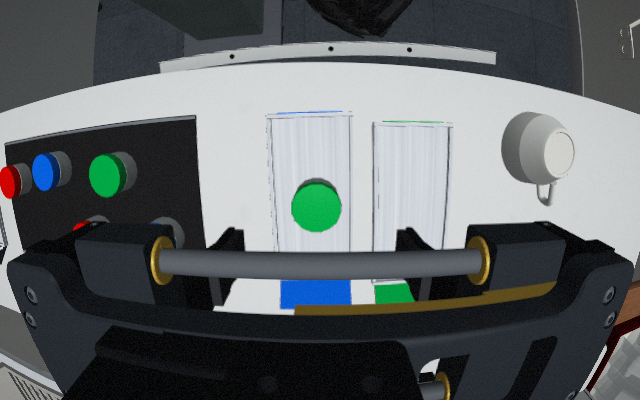

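The wrist view shows the green tin (316,207) in the blue tray, between the fingers, and it agrees with the top camera at (0.492, 0.308). Descending to grasp.

Call:
move_arm(increments="3 -2 -28 0 0 0 0;0 0 -28 0 0 0 0;0 0 -28 0 0 0 0;0 0 0 0 0 0 0;0 0 0 0 0 0 200;0 0 0 0 0 0 200;0 0 0 0 0 0 200;0 0 0 0 0 0 200")

```text
time: 3.2
position: [0.4937, 0.3082, 0.0198]
tool_rot: [0.0, 3.139, 0.003]
ft_force: [0.6, -0.7, 0.1]
grip_width: 0.778
grip_force: 0.0
```

Call:
move_arm(increments="0 0 0 0 0 0 200;0 0 0 0 0 0 200;0 0 30 0 0 0 200;0 -10 30 0 0 0 200;0 -30 20 0 0 0 200;0 -38 0 0 0 0 200;0 -40 0 0 0 0 200;0 -40 0 0 0 0 200")

```text
time: 3.87
position: [0.4926, 0.1479, 0.0988]
tool_rot: [-0.001, 3.14, 0.002]
ft_force: [1.5, -0.4, 0.3]
grip_width: 0.238
grip_force: 0.0
```

The lift was too early: the fingers need about 10 rows to close. I'll reopen and check the tins.

Call:
move_arm(increments="0 38 0 0 0 0 0;0 38 0 0 0 0 0;0 38 0 0 0 0 0;0 34 0 0 0 0 0;0 0 0 0 0 0 0;0 0 0 0 0 0 0;0 0 0 0 0 0 0;0 0 0 0 0 0 0")

```text
time: 4.53
position: [0.4928, 0.2954, 0.0977]
tool_rot: [0.004, 3.141, -0.001]
ft_force: [-0.3, -0.4, -0.5]
grip_width: 0.757
grip_force: 0.0
```

```bash
cat > look.py <<'E'
from h import *
s=ctrl.get_state(); print(s['time'],np.round(s['position'],4),round(s['grip_width'],3),s['grip_force'])
print('wrist');p=ctrl.get_image('wrist')
for t in wtins(p): print(t)
print('top');p=ctrl.get_image('top')
for t in tins(p): print(*t[:4])
E
python3 look.py
```

```text
4.5333 [0.4928 0.2954 0.0977] 0.757 0.0
wrist
('red', [13, 180], [0.462, -0.089], [0.044, 0.06])
('green', [115, 172], [0.461, 0.1], [0.044, 0.052])
('green', [334, 204], [0.492, 0.308], [0.043, 0.041])
('blue', [50, 169], [0.453, -0.001], [0.044, 0.057])
('blue', [331, 292], [0.577, 0.306], [0.028, 0.068])
top
red [314, 215] [0.532, 0.051, 0.039] [0.041, 0.041]
red [428, 229] [0.48, -0.331, 0.039] [0.037, 0.042]
red [358, 235] [0.462, -0.096, 0.039] [0.04, 0.041]
green [300, 237] [0.459, 0.099, 0.039] [0.04, 0.041]
blue [285, 216] [0.53, 0.149, 0.04] [0.041, 0.041]
blue [331, 239] [0.45, -0.005, 0.039] [0.04, 0.041]
```

Call:
move_arm(increments="0 13 -10 0 0 0 40;0 0 -35 0 0 0 40;0 0 -34 0 0 0 40;0 0 0 0 0 0 40;0 0 0 0 0 0 200;0 0 0 0 0 0 200;0 0 0 0 0 0 200;0 0 0 0 0 0 200")

```text
time: 5.3
position: [0.4939, 0.3112, 0.0209]
tool_rot: [0.001, 3.138, 0.004]
ft_force: [-0.1, -0.4, -0.4]
grip_width: 0.624
grip_force: 0.0
```

Call:
move_arm(increments="0 0 0 0 0 0 200;0 0 0 0 0 0 200;0 0 0 0 0 0 200;0 0 0 0 0 0 200;0 0 0 0 0 0 200;0 0 0 0 0 0 200;0 0 0 0 0 0 200;0 0 10 0 0 0 200")

```text
time: 5.97
position: [0.4908, 0.3091, 0.027]
tool_rot: [-0.0, -3.138, 0.004]
ft_force: [-0.6, 0.0, 0.1]
grip_width: 0.22
grip_force: 0.0
```

```bash
python3 - <<'E'
from h import *
p=ctrl.get_image('wrist'); save(p,'w1.png')
for t in wtins(p): print(t)
print(ctrl.grip_point_offset, ctrl.get_state())
E
```

```text
('red', [589, 384], [0.717, 0.663], [0.083, 0.046])
('green', [59, 190], [0.46, 0.103], [0.044, 0.055])
('green', [318, 226], [0.485, 0.309], [0.033, 0.04])
('blue', [6, 185], [0.454, 0.017], [0.043, 0.036])
('blue', [130, 282], [0.534, 0.165], [0.029, 0.022])
0.0187 {'time': 6.0167, 'joint_positions': array([-0.70107205,  0.30952229,  0.10891889,  1.80956616, -0.03885087,
        1.02376753,  0.99335727]), 'qd': array([ 0.00051327, -0.00958298,  0.00110033, -0.02658686, -0.00076433,
       -0.04822832,  0.00205388]), 'joint_torque': array([-2.03866046e-01, -3.84014690e+01,  1.01152081e+00, -2.32652164e+01,
       -9.88948275e-03,  1.72755760e-01,  5.63665963e-03]), 'position': array([0.49275345, 0.31035531, 0.0302904 ]), 'tool_rot': array([5.30026546e-04, 3.14097255e+00, 7.79641772e-04]), 'ft_force': array([0.22210176, 0.44205719, 1.26129205]), 'torque': array([ 0.0665454 , -0.04435632,  0.03831387]), 'grip_force': 0.0, 'grip_width': 0.2200791423071275}
```

View pics/w1.png

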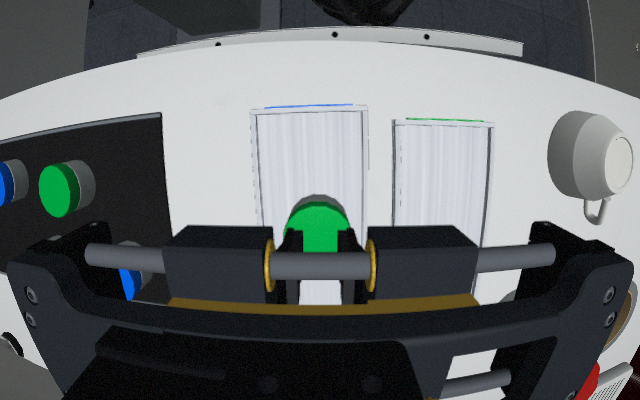

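```bash
cat >> h.py <<'E'
def wcloud(p):
    h,w=p['depth'].shape; u,v=np.meshgrid(np.arange(w),np.arange(h)); x=u-p['cx'];y=v-p['cy']; r=np.hypot(x,y)+1e-9; t=r/p['fx']
    d=np.stack([x/r*np.tan(t),y/r*np.tan(t),np.ones_like(t)],-1)*p['depth'][...,None]
    return d@rot(p['orientation']).T+np.array(p['position'])
E
python3 - <<'E'
from h import *
p=ctrl.get_image('wrist'); c=wcloud(p)
print(p['position'],rot(p['orientation']).round(2).tolist(),ctrl.get_state()['grip_width'])
for uv in [(318,225),(318,240),(294,235),(294,250),(294,280),(294,298),(345,235),(348,250),(348,280),(348,298),(320,290),(310,203)]: print(uv,c[uv[1],uv[0]].round(3),p['frame'][uv[1],uv[0]])
E
```

```text
[0.4252127  0.31113704 0.22196365] [[0.0, 0.97, 0.25], [1.0, -0.0, -0.0], [-0.0, 0.25, -0.97]] 0.21600209999902392
(318, 225) [0.487 0.31  0.04 ] [  0 177  79]
(318, 240) [0.498 0.31  0.038] [ 10 177  76]
(294, 235) [0.483 0.297 0.069] [10 13 15]
(294, 250) [0.483 0.299 0.089] [16 20 23]
(294, 280) [0.489 0.3   0.108] [48 53 56]
(294, 298) [0.497 0.3   0.109] [45 47 49]
(345, 235) [0.483 0.324 0.069] [ 4  8 11]
(348, 250) [0.483 0.324 0.089] [15 20 17]
(348, 280) [0.488 0.323 0.109] [49 49 53]
(348, 298) [0.497 0.323 0.109] [48 51 52]
(320, 290) [0.557 0.311 0.003] [206 211 219]
(310, 203) [0.474 0.305 0.039] [ 23 187  84]
```

```bash
python3 - <<'E'
from h import *
p=ctrl.get_image('wrist'); c=wcloud(p)
for u in (290,295,345,350):
    print(u,[(v,c[v,u].round(3).tolist(),int(p['frame'][v,u].max())) for v in range(218,250,3)])
f=cv2.resize(p['frame'][190:320,240:400],None,fx=4,fy=4,interpolation=2); cv2.imwrite('pics/c1.png',f[...,::-1])
q=ctrl.get_image('scene'); save(q,'s1.png')
E
```

```text
290 [(218, [0.484, 0.293, 0.04], 179), (221, [0.486, 0.293, 0.038], 177), (224, [0.488, 0.293, 0.039], 179), (227, [0.483, 0.295, 0.059], 108), (230, [0.483, 0.295, 0.064], 20), (233, [0.482, 0.296, 0.07], 16), (236, [0.483, 0.296, 0.073], 16), (239, [0.483, 0.296, 0.078], 6), (242, [0.483, 0.297, 0.08], 17), (245, [0.484, 0.297, 0.082], 20), (248, [0.484, 0.297, 0.086], 20)]
295 [(218, [0.484, 0.296, 0.039], 179), (221, [0.486, 0.296, 0.039], 178), (224, [0.487, 0.296, 0.04], 177), (227, [0.49, 0.296, 0.04], 181), (230, [0.492, 0.296, 0.04], 82), (233, [0.484, 0.298, 0.065], 22), (236, [0.484, 0.298, 0.069], 23), (239, [0.484, 0.299, 0.074], 22), (242, [0.484, 0.299, 0.077], 22), (245, [0.484, 0.299, 0.081], 20), (248, [0.485, 0.299, 0.085], 19)]
345 [(218, [0.484, 0.327, 0.04], 145), (221, [0.486, 0.327, 0.04], 164), (224, [0.487, 0.327, 0.04], 175), (227, [0.49, 0.327, 0.04], 175), (230, [0.492, 0.327, 0.039], 96), (233, [0.484, 0.325, 0.066], 22), (236, [0.484, 0.325, 0.069], 25), (239, [0.484, 0.324, 0.074], 21), (242, [0.484, 0.324, 0.077], 25), (245, [0.484, 0.324, 0.082], 27), (248, [0.484, 0.324, 0.085], 25)]
350 [(218, [0.495, 0.334, 0.005], 220), (221, [0.498, 0.334, 0.004], 219), (224, [0.5, 0.334, 0.004], 219), (227, [0.482, 0.328, 0.06], 122), (230, [0.483, 0.328, 0.064], 5), (233, [0.483, 0.327, 0.069], 15), (236, [0.483, 0.327, 0.072], 16), (239, [0.483, 0.327, 0.078], 14), (242, [0.483, 0.326, 0.082], 13), (245, [0.483, 0.326, 0.085], 16), (248, [0.485, 0.326, 0.085], 17)]
```

View pics/s1.png

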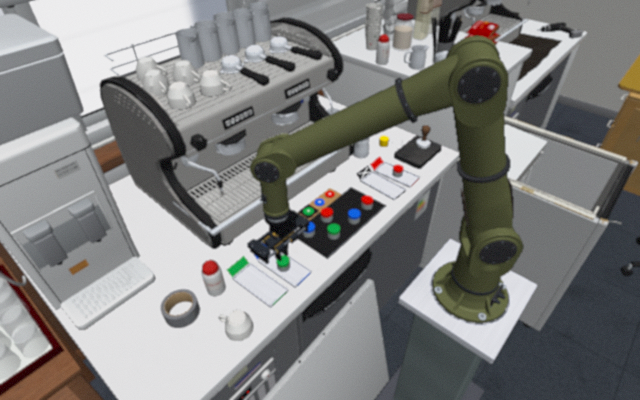

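View pics/c1.png

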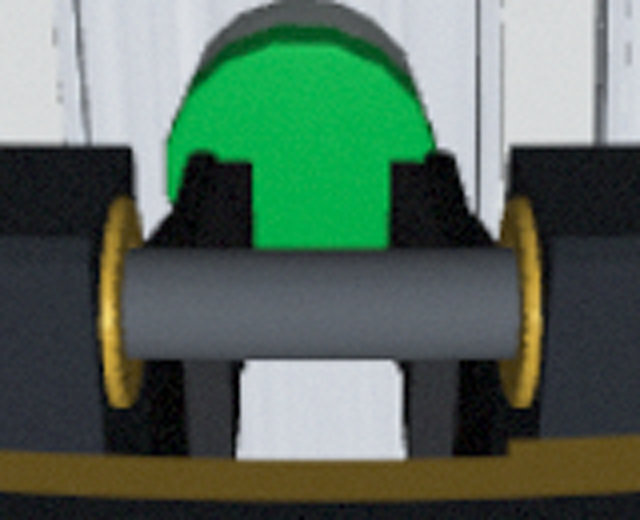

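The wrist depth shows the fingertips at z≈0.06 while the reported TCP is 0.03, so the fingers closed above the lid. I'll open up and check the tip height again against the reported TCP.

Call:
move_arm(increments="0 0 20 0 0 0 0;0 0 0 0 0 0 0;0 0 0 0 0 0 0;0 0 0 0 0 0 0;0 0 0 0 0 0 0;0 0 0 0 0 0 0;0 0 0 0 0 0 0;0 0 0 0 0 0 0")

```text
time: 6.83
position: [0.4921, 0.3099, 0.0482]
tool_rot: [-0.0, -3.141, 0.001]
ft_force: [0.1, 0.3, -1.1]
grip_width: 0.739
grip_force: 0.0
```

```bash
python3 - <<'E'
from h import *
p=ctrl.get_image('wrist'); c=wcloud(p); s=ctrl.get_state(); print(s['position'],s['grip_width'])
z=c[...,2]-s['position'][2]; r=c-s['position']
m=(p['depth']>0)&(abs(r[...,0])<.02)&(abs(r[...,1])<.07)&(r[...,2]<.09)&(c[...,2]>.052)
q=r[m]; print(len(q), np.percentile(q[:,2],[0,1,5,20,50]).round(3))
for lo in np.arange(0,.09,.01):
    a=q[(q[:,2]>=lo)&(q[:,2]<lo+.01)]
    if len(a): print(round(lo,2),len(a),'L',a[a[:,1]<0].min(0).round(3) if (a[:,1]<0).any() else '',a[a[:,1]<0].max(0).round(3) if (a[:,1]<0).any() else '')
for t in wtins(p): print(t)
save(p,'w2.png')
E
```

```text
[0.49223203 0.3099984  0.04836195] 0.7862387176733078
2631 [0.028 0.03  0.033 0.044 0.071]
0.02 17 L [-0.011 -0.039  0.029] [-0.003 -0.031  0.03 ]
0.03 356 L [-0.011 -0.041  0.03 ] [ 0.002 -0.031  0.04 ]
0.04 360 L [-0.011 -0.04   0.04 ] [-0.001 -0.031  0.05 ]
0.05 402 L [-0.011 -0.042  0.05 ] [ 0.01  -0.031  0.06 ]
0.06 153 L [-0.011 -0.042  0.06 ] [ 0.01  -0.031  0.07 ]
0.07 855 L [-0.005 -0.037  0.07 ] [ 0.011 -0.031  0.08 ]
0.08 488 L [-0.011 -0.042  0.08 ] [ 0.011 -0.032  0.09 ]
('green', [73, 183], [0.461, 0.102], [0.044, 0.054])
('green', [317, 223], [0.492, 0.308], [0.043, 0.042])
('blue', [13, 179], [0.453, 0.002], [0.044, 0.06])
```

View pics/w2.png

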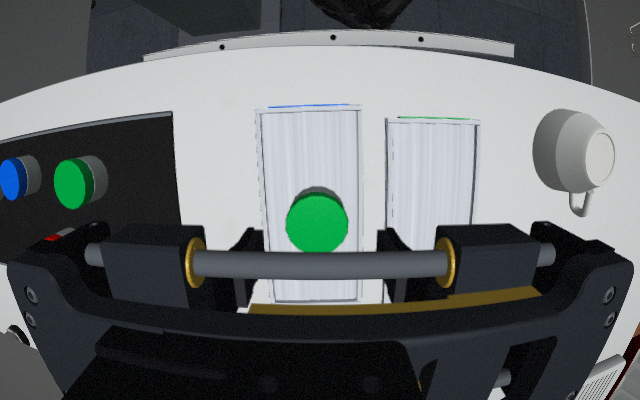

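The tips sit a consistent 29 mm behind the reported TCP, so I'll aim at reported z≈-0.012 (real tips 0.017, above the tray walls), going down slowly and watching the force.

Call:
move_arm(increments="0 -2 -20 0 0 0 0;0 0 -20 0 0 0 0;0 0 -8 0 0 0 0;0 0 -6 0 0 0 0;0 0 -4 0 0 0 0;0 0 0 0 0 0 0;0 0 0 0 0 0 0;0 0 0 0 0 0 0")

```text
time: 7.55
position: [0.4931, 0.3086, -0.0084]
tool_rot: [0.0, 3.14, 0.002]
ft_force: [-0.2, -0.1, 0.4]
grip_width: 0.999
grip_force: 0.0
```

Call:
move_arm(increments="0 0 -2 0 0 0 200;0 0 0 0 0 0 200;0 0 0 0 0 0 200;0 0 0 0 0 0 200;0 0 0 0 0 0 200;0 0 0 0 0 0 200;0 0 0 0 0 0 200;0 0 0 0 0 0 200")

```text
time: 8.22
position: [0.4924, 0.3081, -0.0113]
tool_rot: [0.0, 3.141, 0.0]
ft_force: [-0.4, -0.5, -0.2]
grip_width: 0.502
grip_force: 15.0
```

Gripped (opening 43.7 mm, 15 N). Carrying it to the far slot of the return tray.

Call:
move_arm(increments="0 0 30 0 0 0 200;0 0 35 0 0 0 200;3 -40 0 0 0 0 200;3 -40 0 0 0 0 200;3 -40 0 0 0 0 200;3 -40 0 0 0 0 200;3 -40 0 0 0 0 200;3 -40 0 0 0 0 200")

```text
time: 8.88
position: [0.5101, 0.0663, 0.0538]
tool_rot: [0.0, 3.141, 0.001]
ft_force: [1.1, 0.8, -0.7]
grip_width: 0.503
grip_force: 15.0
```

Call:
move_arm(increments="3 -40 0 0 0 0 200;3 -40 0 0 0 0 200;3 -40 0 0 0 0 200;3 -40 0 0 0 0 200;3 -40 0 0 0 0 200;3 -40 0 0 0 0 200;3 -40 0 0 0 0 200;3 -26 0 0 0 0 200")

```text
time: 9.55
position: [0.5334, -0.243, 0.054]
tool_rot: [0.006, 3.141, -0.004]
ft_force: [0.6, -0.5, -0.1]
grip_width: 0.502
grip_force: 15.0
```

```bash
python3 look.py
```

```text
9.55 [ 0.5334 -0.243   0.054 ] 0.502 15.000717113725841
wrist
('red', [504, 128], [0.463, -0.105], [0.044, 0.05])
('red', [194, 150], [0.481, -0.331], [0.043, 0.046])
('red', [604, 213], [0.532, 0.038], [0.046, 0.058])
('red', [513, 281], [0.592, -0.072], [0.026, 0.015])
('green', [631, 147], [0.463, 0.075], [0.043, 0.043])
('green', [320, 237], [0.546, -0.243], [0.027, 0.06])
('green', [320, 287], [0.587, -0.243], [0.016, 0.054])
('blue', [580, 128], [0.454, -0.017], [0.043, 0.055])
top
red [314, 215] [0.532, 0.051, 0.039] [0.041, 0.041]
red [358, 235] [0.462, -0.096, 0.039] [0.04, 0.041]
green [300, 237] [0.459, 0.099, 0.039] [0.04, 0.04]
blue [285, 216] [0.531, 0.149, 0.04] [0.041, 0.041]
blue [331, 239] [0.45, -0.005, 0.039] [0.04, 0.04]
```

Call:
move_arm(increments="2 0 -25 0 0 0 200;0 0 -25 0 0 0 200;0 0 -9 0 0 0 200;0 0 -4 0 0 0 200;0 0 -1 0 0 0 200;0 0 0 0 0 0 200;0 0 0 0 0 0 0;0 0 0 0 0 0 0")

```text
time: 10.32
position: [0.5374, -0.2381, -0.0091]
tool_rot: [0.0, 3.139, -0.001]
ft_force: [-0.2, 0.1, -0.1]
grip_width: 0.578
grip_force: 0.0
```

Call:
move_arm(increments="0 0 0 0 0 0 0;0 0 0 0 0 0 0;0 0 0 0 0 0 0;0 0 0 0 0 0 0;0 0 25 0 0 0 0;0 0 35 0 0 0 0;-10 38 5 0 0 0 0;-10 38 0 0 0 0 0")

```text
time: 10.98
position: [0.5185, -0.1646, 0.0578]
tool_rot: [0.009, 3.135, -0.004]
ft_force: [0.5, 2.2, -0.3]
grip_width: 0.994
grip_force: 0.0
```

Call:
move_arm(increments="-9 37 0 0 0 0 0;-9 37 0 0 0 0 0;-8 37 0 0 0 0 0;-8 37 0 0 0 0 0;-8 37 0 0 0 0 0;-8 38 0 0 0 0 0;-8 38 0 0 0 0 0;0 0 0 0 0 0 0")

```text
time: 11.65
position: [0.4564, 0.1076, 0.0549]
tool_rot: [0.016, -3.141, -0.006]
ft_force: [1.5, 0.1, 0.3]
grip_width: 0.997
grip_force: 0.0
```

```bash
python3 look.py
```

```text
11.65 [0.4564 0.1076 0.0549] 0.997 0.0
wrist
('red', [86, 212], [0.454, -0.094], [0.033, 0.053])
('red', [6, 290], [0.566, -0.299], [0.035, 0.047])
('red', [248, 299], [0.523, 0.052], [0.032, 0.046])
('green', [302, 225], [0.46, 0.096], [0.043, 0.043])
('blue', [171, 209], [0.45, -0.004], [0.044, 0.048])
('blue', [364, 294], [0.517, 0.143], [0.02, 0.042])
top
red [314, 215] [0.532, 0.051, 0.039] [0.041, 0.041]
red [428, 229] [0.48, -0.331, 0.039] [0.037, 0.04]
red [358, 235] [0.462, -0.096, 0.039] [0.04, 0.04]
green [398, 212] [0.537, -0.233, 0.039] [0.034, 0.035]
blue [285, 214] [0.535, 0.149, 0.04] [0.031, 0.041]
blue [332, 239] [0.45, -0.01, 0.039] [0.04, 0.031]
```

Call:
move_arm(increments="2 0 -30 0 0 0 0;0 0 -25 0 0 0 0;0 0 -9 0 0 0 0;0 0 -2 0 0 0 200;0 0 0 0 0 0 200;0 0 0 0 0 0 200;0 0 0 0 0 0 200;0 0 0 0 0 0 200")

```text
time: 12.42
position: [0.4615, 0.0993, -0.0101]
tool_rot: [0.001, 3.139, 0.001]
ft_force: [-0.2, -0.4, -0.0]
grip_width: 0.704
grip_force: 0.0
```

Call:
move_arm(increments="0 0 0 0 0 0 200;0 0 0 0 0 0 200;0 0 0 0 0 0 200;0 0 0 0 0 0 200;0 0 0 0 0 0 200;0 0 0 0 0 0 200;0 0 0 0 0 0 200;0 0 0 0 0 0 200")

```text
time: 13.08
position: [0.4607, 0.099, -0.0109]
tool_rot: [0.001, 3.141, 0.0]
ft_force: [-1.1, -2.9, 5.0]
grip_width: 0.501
grip_force: 15.0
```

Call:
move_arm(increments="0 0 30 0 0 0 200;0 0 35 0 0 0 200;-3 -38 0 0 0 0 200;-3 -38 0 0 0 0 200;-3 -38 0 0 0 0 200;-3 -38 0 0 0 0 200;-3 -38 0 0 0 0 200;-3 -38 0 0 0 0 200")

```text
time: 13.75
position: [0.4417, -0.1301, 0.0534]
tool_rot: [-0.0, 3.141, 0.001]
ft_force: [0.9, -0.2, -0.5]
grip_width: 0.5
grip_force: 15.0
```

Call:
move_arm(increments="-3 -38 0 0 0 0 200;-3 -38 0 0 0 0 200;0 -27 0 0 0 0 200;0 0 -20 0 0 0 200;0 0 -25 0 0 0 200;0 0 -12 0 0 0 200;0 0 -5 0 0 0 200;0 0 -2 0 0 0 200")

```text
time: 14.42
position: [0.4342, -0.2308, -0.0111]
tool_rot: [-0.0, -3.137, -0.004]
ft_force: [-8.0, 3.1, 16.2]
grip_width: 0.501
grip_force: 15.0
```

Call:
move_arm(increments="0 0 0 0 0 0 200;0 0 0 0 0 0 0;0 0 0 0 0 0 0;0 0 0 0 0 0 0;0 0 0 0 0 0 0;0 0 0 0 0 0 0;0 0 25 0 0 0 0;0 0 35 0 0 0 0")

```text
time: 15.08
position: [0.4335, -0.2308, 0.0477]
tool_rot: [-0.001, -3.135, -0.002]
ft_force: [0.9, -0.4, -0.2]
grip_width: 0.939
grip_force: 0.0
```

Call:
move_arm(increments="6 34 4 0 0 0 0;7 34 0 0 0 0 0;7 34 0 0 0 0 0;6 34 0 0 0 0 0;0 0 0 0 0 0 0;0 0 0 0 0 0 0;0 0 0 0 0 0 0;0 0 0 0 0 0 0")

```text
time: 15.75
position: [0.4621, -0.0973, 0.0537]
tool_rot: [0.004, 3.142, -0.001]
ft_force: [0.2, -0.1, -0.2]
grip_width: 0.998
grip_force: 0.0
```

```bash
python3 look.py
```

```text
15.75 [ 0.4621 -0.0973  0.0537] 0.998 0.0
wrist
('red', [315, 220], [0.461, -0.1], [0.046, 0.043])
('red', [67, 224], [0.469, -0.329], [0.029, 0.051])
('green', [149, 186], [0.436, -0.226], [0.043, 0.049])
('blue', [437, 207], [0.452, -0.012], [0.045, 0.047])
top
red [314, 215] [0.532, 0.051, 0.039] [0.041, 0.041]
red [428, 229] [0.48, -0.332, 0.039] [0.037, 0.043]
green [398, 212] [0.537, -0.233, 0.039] [0.034, 0.035]
green [399, 242] [0.436, -0.234, 0.039] [0.033, 0.025]
blue [285, 216] [0.53, 0.149, 0.039] [0.041, 0.041]
blue [328, 239] [0.45, 0.005, 0.039] [0.04, 0.02]
```

Call:
move_arm(increments="0 0 -30 0 0 0 0;0 0 -25 0 0 0 0;0 0 -8 0 0 0 0;0 0 -1 0 0 0 200;0 0 0 0 0 0 200;0 0 0 0 0 0 200;0 0 0 0 0 0 200;0 0 0 0 0 0 200")

```text
time: 16.52
position: [0.4635, -0.096, -0.0092]
tool_rot: [0.001, 3.139, 0.0]
ft_force: [-0.3, -0.4, -0.0]
grip_width: 0.704
grip_force: 0.0
```

Call:
move_arm(increments="0 0 0 0 0 0 200;0 0 0 0 0 0 200;0 0 0 0 0 0 200;0 0 0 0 0 0 200;0 0 0 0 0 0 200;0 0 0 0 0 0 200;0 0 30 0 0 0 200;0 0 35 0 0 0 200")

```text
time: 17.18
position: [0.459, -0.0953, 0.0527]
tool_rot: [-0.001, -3.134, -0.0]
ft_force: [1.5, 0.2, -0.6]
grip_width: 0.502
grip_force: 15.0
```

Call:
move_arm(increments="-5 -40 0 0 0 0 200;-5 -40 0 0 0 0 200;-5 -40 0 0 0 0 200;-5 -40 0 0 0 0 200;-6 -40 0 0 0 0 200;-6 -38 0 0 0 0 200;0 0 -15 0 0 0 200;0 0 -25 0 0 0 200")

```text
time: 17.85
position: [0.4309, -0.3383, 0.0162]
tool_rot: [0.009, 3.137, -0.005]
ft_force: [1.5, 0.5, -1.3]
grip_width: 0.499
grip_force: 15.0
```

Call:
move_arm(increments="0 0 -15 0 0 0 200;0 0 -7 0 0 0 200;0 0 -2 0 0 0 200;0 0 0 0 0 0 0;0 0 0 0 0 0 0;0 0 0 0 0 0 0;0 0 0 0 0 0 0;0 0 0 0 0 0 0")

```text
time: 18.52
position: [0.4308, -0.3339, -0.0089]
tool_rot: [0.0, 3.141, -0.0]
ft_force: [0.3, 1.3, 0.2]
grip_width: 0.798
grip_force: 0.0
```

Call:
move_arm(increments="0 0 25 0 0 0 0;0 0 35 0 0 0 0;10 38 4 0 0 0 0;10 38 0 0 0 0 0;10 38 0 0 0 0 0;10 38 0 0 0 0 0;10 39 0 0 0 0 0;10 39 0 0 0 0 0")

```text
time: 19.18
position: [0.4908, -0.102, 0.0553]
tool_rot: [0.001, 3.14, 0.001]
ft_force: [-0.4, -0.5, 1.6]
grip_width: 0.999
grip_force: 0.0
```

Call:
move_arm(increments="10 38 0 0 0 0 0;10 39 0 0 0 0 0;10 39 0 0 0 0 0;11 39 0 0 0 0 0;0 0 0 0 0 0 0;0 0 0 0 0 0 0;0 0 0 0 0 0 0;0 0 0 0 0 0 0")

```text
time: 19.85
position: [0.5311, 0.0493, 0.0547]
tool_rot: [-0.004, -3.141, 0.001]
ft_force: [-1.3, -0.3, 0.4]
grip_width: 0.999
grip_force: 0.0
```

```bash
python3 look.py
```

```text
19.85 [0.5311 0.0493 0.0547] 0.999 0.0
wrist
('red', [318, 222], [0.532, 0.049], [0.045, 0.044])
('red', [17, 246], [0.568, -0.292], [0.033, 0.092])
('green', [31, 121], [0.438, -0.222], [0.043, 0.057])
('green', [41, 220], [0.536, -0.228], [0.044, 0.057])
('green', [342, 292], [0.589, 0.067], [0.023, 0.035])
('blue', [235, 111], [0.454, -0.008], [0.044, 0.045])
('blue', [444, 220], [0.532, 0.142], [0.045, 0.047])
('blue', [271, 293], [0.591, 0.012], [0.029, 0.034])
top
red [428, 229] [0.48, -0.332, 0.038] [0.037, 0.043]
red [428, 244] [0.427, -0.33, 0.038] [0.037, 0.043]
green [398, 212] [0.537, -0.233, 0.039] [0.035, 0.035]
green [398, 242] [0.436, -0.228, 0.039] [0.033, 0.038]
```

Call:
move_arm(increments="0 1 -30 0 0 0 0;0 0 -25 0 0 0 0;0 0 -9 0 0 0 0;0 0 -1 0 0 0 200;0 0 0 0 0 0 200;0 0 0 0 0 0 200;0 0 0 0 0 0 200;0 0 0 0 0 0 200")

```text
time: 20.62
position: [0.5325, 0.0523, -0.009]
tool_rot: [0.001, 3.139, 0.001]
ft_force: [-0.5, 0.5, 0.4]
grip_width: 0.704
grip_force: 0.0
```

Call:
move_arm(increments="0 0 0 0 0 0 200;0 0 0 0 0 0 200;0 0 0 0 0 0 200;0 0 0 0 0 0 200;0 0 0 0 0 0 200;0 0 0 0 0 0 200;0 0 30 0 0 0 200;0 0 35 0 0 0 200")

```text
time: 21.28
position: [0.5281, 0.0519, 0.0523]
tool_rot: [-0.0, -3.134, 0.002]
ft_force: [-0.2, -1.2, -0.5]
grip_width: 0.499
grip_force: 15.0
```

Call:
move_arm(increments="0 -38 0 0 0 0 200;0 -38 0 0 0 0 200;0 -38 0 0 0 0 200;0 -38 0 0 0 0 200;0 -38 0 0 0 0 200;0 -38 0 0 0 0 200;0 -38 0 0 0 0 200;0 -38 0 0 0 0 200")

```text
time: 21.95
position: [0.531, -0.2528, 0.0541]
tool_rot: [0.0, -3.141, -0.002]
ft_force: [0.1, -1.1, -0.9]
grip_width: 0.5
grip_force: 15.0
```

Call:
move_arm(increments="0 -38 0 0 0 0 200;0 -40 0 0 0 0 200;0 0 0 0 0 0 200;0 0 -20 0 0 0 200;0 0 -25 0 0 0 200;0 0 -12 0 0 0 200;0 0 -6 0 0 0 200;0 0 -1 0 0 0 200")

```text
time: 22.62
position: [0.5307, -0.3287, -0.0102]
tool_rot: [0.0, -3.139, -0.003]
ft_force: [0.8, -0.1, -1.2]
grip_width: 0.498
grip_force: 15.0
```

Call:
move_arm(increments="0 0 0 0 0 0 0;0 0 0 0 0 0 0;0 0 0 0 0 0 0;0 0 0 0 0 0 0;0 0 0 0 0 0 0;0 0 25 0 0 0 0;0 0 35 0 0 0 0;-10 38 4 0 0 0 0")

```text
time: 23.28
position: [0.5245, -0.3023, 0.0613]
tool_rot: [0.014, 3.131, -0.018]
ft_force: [0.8, -1.5, 2.0]
grip_width: 0.975
grip_force: 0.0
```

Call:
move_arm(increments="-9 36 0 0 0 0 0;-9 36 0 0 0 0 0;-9 36 0 0 0 0 0;-9 36 0 0 0 0 0;-9 36 0 0 0 0 0;-9 36 0 0 0 0 0;-8 36 0 0 0 0 0;-8 35 0 0 0 0 0")

```text
time: 23.95
position: [0.4509, -0.0031, 0.0552]
tool_rot: [0.001, 3.14, 0.001]
ft_force: [0.8, 0.4, 0.8]
grip_width: 1.001
grip_force: 0.0
```

```bash
python3 look.py
```

```text
23.95 [ 0.4509 -0.0031  0.0552] 1.001 0.0
wrist
('red', [15, 192], [0.427, -0.321], [0.042, 0.059])
('red', [22, 236], [0.476, -0.325], [0.044, 0.06])
('green', [72, 200], [0.436, -0.223], [0.043, 0.054])
('blue', [311, 222], [0.452, -0.009], [0.045, 0.044])
top
red [425, 213] [0.531, -0.325, 0.039] [0.038, 0.041]
red [428, 229] [0.48, -0.332, 0.039] [0.037, 0.04]
red [428, 244] [0.427, -0.329, 0.039] [0.037, 0.042]
green [398, 212] [0.537, -0.233, 0.039] [0.035, 0.035]
green [398, 242] [0.436, -0.227, 0.039] [0.034, 0.037]
blue [285, 216] [0.532, 0.149, 0.039] [0.038, 0.041]
```

Call:
move_arm(increments="0 -2 -30 0 0 0 0;0 0 -25 0 0 0 0;0 0 -9 0 0 0 0;0 0 -1 0 0 0 200;0 0 0 0 0 0 200;0 0 0 0 0 0 200;0 0 0 0 0 0 200;0 0 0 0 0 0 200")

```text
time: 24.72
position: [0.4525, -0.0069, -0.0092]
tool_rot: [0.001, 3.139, 0.001]
ft_force: [-0.2, 0.6, 0.3]
grip_width: 0.707
grip_force: 0.0
```

Call:
move_arm(increments="0 0 0 0 0 0 200;0 0 0 0 0 0 200;0 0 0 0 0 0 200;0 0 0 0 0 0 200;0 0 0 0 0 0 200;0 0 0 0 0 0 200;0 0 30 0 0 0 200;0 0 35 0 0 0 200")

```text
time: 25.38
position: [0.4481, -0.0071, 0.0528]
tool_rot: [-0.001, -3.135, 0.002]
ft_force: [0.8, 0.4, -0.1]
grip_width: 0.502
grip_force: 15.0
```

To the blue tray's near slot (0.445, 0.305).

Call:
move_arm(increments="-1 39 0 0 0 0 200;-1 39 0 0 0 0 200;-1 39 0 0 0 0 200;-1 39 0 0 0 0 200;-1 39 0 0 0 0 200;-1 39 0 0 0 0 200;0 39 0 0 0 0 200;0 39 0 0 0 0 200")

```text
time: 26.05
position: [0.4444, 0.307, 0.0541]
tool_rot: [-0.0, -3.141, 0.0]
ft_force: [0.5, 0.5, -0.6]
grip_width: 0.502
grip_force: 15.0
```

Call:
move_arm(increments="0 0 0 0 0 0 200;0 0 -20 0 0 0 200;0 0 -25 0 0 0 200;0 0 -12 0 0 0 200;0 0 -6 0 0 0 200;0 0 -1 0 0 0 200;0 0 0 0 0 0 0;0 0 0 0 0 0 0")

```text
time: 26.72
position: [0.446, 0.3053, -0.0087]
tool_rot: [0.001, 3.141, 0.001]
ft_force: [0.0, 1.2, -0.0]
grip_width: 0.577
grip_force: 0.0
```

Call:
move_arm(increments="0 0 0 0 0 0 0;0 0 0 0 0 0 0;0 0 0 0 0 0 0;0 0 25 0 0 0 0;0 0 35 0 0 0 0;21 -38 4 0 0 0 0;21 -38 0 0 0 0 0;22 -38 0 0 0 0 0")

```text
time: 27.38
position: [0.5077, 0.196, 0.0561]
tool_rot: [-0.004, 3.139, 0.003]
ft_force: [0.3, 0.3, -0.0]
grip_width: 0.996
grip_force: 0.0
```

Commanded ≈ (0.509, 0.191). The last blue tin is at (0.531, 0.149).

Call:
move_arm(increments="11 -21 0 0 0 0 0;11 -21 0 0 0 0 0;0 0 0 0 0 0 0;0 0 0 0 0 0 0;0 0 0 0 0 0 0;0 0 0 0 0 0 0;0 0 0 0 0 0 0;0 0 0 0 0 0 0")

```text
time: 28.05
position: [0.528, 0.1555, 0.0545]
tool_rot: [0.003, -3.141, -0.001]
ft_force: [-0.4, 0.3, 0.2]
grip_width: 1.001
grip_force: 0.0
```

```bash
python3 look.py
```

```text
28.05 [0.528  0.1555 0.0545] 1.001 0.0
wrist
('green', [3, 222], [0.539, -0.205], [0.038, 0.028])
('green', [234, 297], [0.593, 0.088], [0.031, 0.029])
('blue', [511, 116], [0.447, 0.3], [0.043, 0.049])
('blue', [305, 225], [0.532, 0.146], [0.042, 0.044])
top
red [425, 213] [0.531, -0.324, 0.039] [0.038, 0.041]
red [428, 229] [0.48, -0.331, 0.039] [0.037, 0.042]
red [428, 244] [0.427, -0.33, 0.039] [0.037, 0.041]
green [398, 212] [0.537, -0.233, 0.039] [0.034, 0.035]
green [398, 242] [0.436, -0.227, 0.039] [0.034, 0.039]
blue [239, 242] [0.445, 0.306, 0.039] [0.034, 0.037]
```

Call:
move_arm(increments="3 -7 -30 0 0 0 0;0 0 -25 0 0 0 0;0 0 -9 0 0 0 0;0 0 -1 0 0 0 200;0 0 0 0 0 0 200;0 0 0 0 0 0 200;0 0 0 0 0 0 200;0 0 0 0 0 0 200")

```text
time: 28.82
position: [0.5325, 0.1478, -0.0091]
tool_rot: [0.0, 3.139, 0.002]
ft_force: [-0.2, 0.6, -0.3]
grip_width: 0.707
grip_force: 0.0
```

Call:
move_arm(increments="0 0 0 0 0 0 200;0 0 0 0 0 0 200;0 0 0 0 0 0 200;0 0 0 0 0 0 200;0 0 0 0 0 0 200;0 0 0 0 0 0 200;0 0 30 0 0 0 200;0 0 35 0 0 0 200")

```text
time: 29.48
position: [0.5283, 0.1465, 0.052]
tool_rot: [-0.0, -3.135, 0.004]
ft_force: [1.3, 0.5, -1.3]
grip_width: 0.499
grip_force: 15.0
```

Call:
move_arm(increments="2 39 0 0 0 0 200;2 39 0 0 0 0 200;2 39 0 0 0 0 200;2 39 0 0 0 0 200;0 0 0 0 0 0 200;0 0 0 0 0 0 200;0 0 -20 0 0 0 200;0 0 -25 0 0 0 200")

```text
time: 30.15
position: [0.5416, 0.3029, 0.0108]
tool_rot: [0.002, 3.138, 0.003]
ft_force: [0.1, -0.3, -1.4]
grip_width: 0.498
grip_force: 15.0
```

Call:
move_arm(increments="0 2 -12 0 0 0 200;0 0 -6 0 0 0 200;0 0 -1 0 0 0 200;0 0 0 0 0 0 200;0 0 0 0 0 0 0;0 0 0 0 0 0 0;0 0 0 0 0 0 0;0 0 0 0 0 0 0")

```text
time: 30.82
position: [0.5398, 0.3055, -0.0089]
tool_rot: [0.0, 3.141, 0.001]
ft_force: [-0.0, -1.2, 0.1]
grip_width: 0.72
grip_force: 0.0
```

Call:
move_arm(increments="0 0 0 0 0 0 0;0 0 25 0 0 0 0;0 0 35 0 0 0 0;-10 -30 25 0 0 0 0;-15 -38 0 0 0 0 0;-15 -38 0 0 0 0 0;0 -38 0 0 0 0 0;0 0 0 0 0 0 0")

```text
time: 31.48
position: [0.4995, 0.1522, 0.0759]
tool_rot: [0.015, 3.141, -0.006]
ft_force: [0.1, -1.3, -0.8]
grip_width: 1.0
grip_force: 0.0
```

```bash
python3 - <<'E'
from h import *
p=ctrl.get_image('top')
for t in tins(p): print(*t[:4])
f=cv2.resize(p['frame'][165:265,185:445],None,fx=3,fy=3,interpolation=2); cv2.imwrite('pics/end.png',f[...,::-1])
E
```

```text
red [425, 214] [0.531, -0.324, 0.039] [0.038, 0.042]
red [428, 229] [0.48, -0.332, 0.039] [0.037, 0.042]
red [428, 244] [0.427, -0.329, 0.039] [0.037, 0.042]
green [398, 212] [0.537, -0.233, 0.039] [0.034, 0.036]
green [398, 242] [0.436, -0.227, 0.039] [0.034, 0.038]
blue [239, 214] [0.54, 0.305, 0.039] [0.034, 0.039]
blue [239, 242] [0.445, 0.305, 0.039] [0.034, 0.038]
```

View pics/end.png

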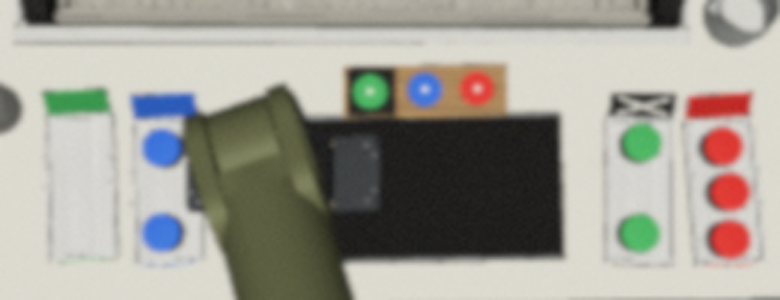

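The picture shows two blue tins (162,147; 162,232), two green in the return tray (641,143; 639,232) and three red (722,147; 728,192; 729,240), all in the right trays at lid height 0.039.

```bash
python3 -c "
from h import *
print(ctrl.close_job())"
```

```text
the job is handed in; nothing more can be done
None
```

I handed the job in with all 7 tins upright in their trays in the last picture: 2 green (the withdrawn colour) in the black-card tray, 2 blue in the blue tray and 3 red in the red tray; no verdict came back.

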